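# Open a ball check valve and hold up its seat plate for inspection

### The job

Open up the ball check valve: lift its bonnet straight off and set it rim-down, fully home, in the larger round recess of the wooden board, and let go of it. Then take the dished seat plate by its bridge, turn it a quarter turn counter-clockwise (seen from above) to free its bayonet lugs, and raise it about 80 mm straight up out of the valve without turning it back, keeping it level so that the loose ball stays in the middle of the dish. Finish while still holding the seat plate up there, still and level over the valve with the ball on it; leave the tools lying around alone.

Things in the scene. Friction and masses are not known exactly. Their poses are not given: they have to be found in the camera images.
- valve: Valve body, dark steel, fixed to the table: base 132 x 132 x 10 mm, round barrel 120 mm across up to a shoulder 42 mm high, neck 106 mm across up to 56 mm; threaded ports along its +y and -y reach 94 mm from the axis, 45 mm high. Origin: centre of the underside; z up along the axis. Inside the neck: bayonet lips with two slots, at its +x and -x.
- bonnet_knob (a point): Bonnet: loose hollow aluminium bell, 350 g, 117 mm across, 81 mm high, open below, knob on top 31 mm across and 22 mm high on a stem 14 mm long, 18 mm thick. Point: knob centre, 106 mm above the rim, 25 mm above the flat top; z up. It starts on the valve's shoulder (1.6 mm side play on the neck), over the seat plate: lift it 75 mm before moving it sideways.
- bonnet_rim (a point): Centre of the bonnet's open lower rim, 106 mm under bonnet_knob; z up along the bonnet's axis.
- bonnet_recess (a point): Floor centre of the larger recess of the wooden board (250 x 165 x 18 mm, fixed): 125 mm across, 8 mm deep, floor 10 mm above the table; the bonnet has about 2.5 mm side play in it and its knob centre then stands 106 mm above this point. x runs along the board's long side; a smaller recess (95 mm across), 122 mm away along +x, stays empty.
- seat_bar (a point): Bar of the seat plate's bridge: bronze flat bar, 68 mm long, 10 mm thick, 14 mm high, on two posts; plate, bridge and lugs are one loose part of 300 g. Point: bar centre, on the plate's axis, 63 mm above its underside (105 mm above the table when seated). x along the bar, y across its thickness, z up. At the start, locked, the bar lies along the valve's y axis.
- seat_middle (a point): The seat plate: dished (6 degrees), 72 mm across, edge 11.5 mm high, with 2.5 mm side play in the neck. Point: on its axis, 22.7 mm above its underside, 40.3 mm under seat_bar; the centre of the ball when it rests in the middle. Axes as seat_bar. Two lugs, 12 mm wide, under the bar's ends, reach 44 mm from the axis and lie under the valve's lips (2 mm height play).
- seat: The same seat plate; origin at the centre of its underside. Stops bar clockwise turning from the start, and counter-clockwise turning about 3 degrees past the quarter turn. With the bar along the valve's x axis the lugs stand in the slots (5 degrees of play either way) and the plate lifts straight out; it is free of the neck after 15 mm.
- ball: Loose steel ball, 30 mm across, 110 g; origin at its centre. It rests on a 6 mm bore in the middle of the dish; its top is 25 mm under the bar's centre. It rolls off the middle when the plate tips more than about 10 degrees or is jerked sideways.
- magnet: Arrow-shaped welding magnet, 102 x 69 x 14 mm, lying loose in front of the valve, to be left alone.
- spanner_13: Double-ended spanner, 180 mm long, lying loose to the right of the valve, to be left alone.

How it is judged:
By the outcome, as a careful person would: the job done as asked, in the order asked, and still so for the second after the job is handed in, while the arm keeps its last pose, push and grip.
It also fails if it takes over 58 s, if anything falls off the work surface, if the arm or the gripper's body presses on something with over 40 N, if the wrist force passes 120 N, or if a joint passes its speed limit or range.

### The arm

A 6-joint arm with a two-finger parallel gripper is mounted at the origin on a cart in front of the work surface, level with it; the furniture and walls round the work are solid. World frame = base frame: x ahead of the robot, y to its left, z up, the work surface at z = 0. Lengths are in m, angles in degrees, forces in N, time in s.
With the tool pointing down it reaches from about 0.35 to 0.8 m from the base axis. Payload 7.3 kg.
Tool frame: the origin (TCP) lies on the centre line of the jaws, within the pads' length; the fingertips stand 14 mm ahead of it and the grasp point (between the pads) lies 5 mm behind it; x points along the fingers, z is the direction in which the jaws open and shut, and the axes are right-handed (so a half turn about x gives the same grasp; the last joint's range is limited). The gripper opens to 85 mm and grips with 20 to 120 N. Pads are 22 mm wide; open, the fingers measure 114 mm over their backs; the gripper's body (76 mm by 85 mm) begins 54 mm behind the grasp point. The pads swing forward as they close: fully open they stand 13 mm farther back than shut.
Start: joints at [-75.802, 19.595, 87.324, -0, 73.075, -8.365], TCP at [0.201, -0.485, 0.245] pointing down, gripper open.
Joint ranges: [-145.02, 145.02], [-44.19, 115.74], [2.07, 154.8], [-57.11, 237.11], [16.16, 152.29], [-177.93, 177.93]. Speed limits (degrees/s): [147.25, 147.25, 180, 180, 180, 180].

### API

Orientations are given as [roll, pitch, yaw] about the fixed x, y, z axes, in that order (R = Rz(yaw) Ry(pitch) Rx(roll)).
In Python, from rig import bot gives the robot as it stands. The module is installed in compiled form; this text tells all that it offers.
- The arm moves only by the tool carry_out, never from a script. Its argument "targets" is a list that holds one entry, the list of rows, each a list of 7 numbers: the shift along the world's x, y, z in mm, then the turn, a rotation vector about the world's x, y, z in rad, then the finger opening in mm, from 0 to 85.4. A call has 1 to 12 rows; each row shifts and turns the commanded pose from where the row before left it; what a row does not reach is not made up. A row lasts 1/10 s, in which the tool goes at most 50 mm and 8.59 degrees, less where a joint would pass 70% of its speed; a pose out of reach is approached as far as the arm can. A call is refused whole if a number of a shift passes 50 or a number of a turn 0.15, either way. A call with a gripper value outside its range is refused whole. The fingers move at their own pace and stop on an object; "force" is the grip in N (left out, the last holds). Time passes only in rows, so rows that do not move let the fingers close. It gives the time, the measured TCP pose, the force and the opening at its end, in the units of the state.
- bot.state(): the state, without advancing time (a new reading comes with each control period).
- bot.snapshot(name): name is "side" or "top"; returns (picture, depth): 480x640x3 uint8, blue, green, red; 480x640 float32, m along the optical axis (not along the pixel's ray), 0 where there is no reading.
- bot.calibration(name): a dict with "fx", "fy", "cx", "cy" (pixels), "rvec" (rotation vector, rad) and "tvec" (3), from world to camera coordinates, as OpenCV has them. Camera axes: x right, y down, z forward; pixel columns grow to the right and rows downward; lengths in m; the calibration is good to about 2 mm. A picture is of the moment at which its call begins. calibration takes no time and is no camera call.
- bot.hand_in(): hands the job in, once; it reports no verdict.
The state is a dict: "time": time; "joint_positions": joint angles; "joint_velocities": joint speeds; "joint_torque": joint torques, N m; "eef_pos": TCP position; "tcp_rot": TCP orientation; "ft_force": force on the tool from outside, world axes, zero at the start; "moment": the same for the moment, N m; "grip_width": finger opening in m.
Only numpy, scipy, OpenCV 4.12 (cv2) and the standard library are available. Lean on these libraries where they do the work, as an engineer would, in place of code of your own. Each camera call takes 0.05 s, during which the arm holds its last target.

## Working session

There is one attempt and no reset: what is moved stays moved. The work goes in short steps, Python scripts to look and compute and a tool call to move; the robot and the scene stay as the last step left them, time stands still between calls to the robot, and variables do not carry over. Pictures are saved under pics/ and viewed, and the job is handed in when it is done.

Besides the shell and the picture viewer there is one more tool, called after "Request:" as a command line: name --argument value ..., lists and objects as JSON in quotes. carry_out: Moves the arm, as the interface text tells. Its arguments: {"type":"object","properties":{"targets":{"type":"array","items":{"type":"array","items":{"type":"array","items":{"type":"number"}}}},"force":{"type":"number"}},"required":["targets"]}

```bash
mkdir -p pics; cat > h.py <<'E'
import numpy as np,cv2
from rig import bot
def cam(n):
    c=bot.calibration(n);K=np.array([[c['fx'],0,c['cx']],[0,c['fy'],c['cy']],[0,0,1.]])
    R=cv2.Rodrigues(np.array(c['rvec'],float))[0];t=np.array(c['tvec'],float).ravel();return K,R,t
def onplane(n,uv,z):
    K,R,t=cam(n);d=R.T@np.linalg.inv(K)@np.array([uv[0],uv[1],1.]);o=-R.T@t
    return o+d*(z-o[2])/d[2]
def cloud(n,dep):
    K,R,t=cam(n);v,u=np.mgrid[:480,:640];p=np.stack([(u-K[0,2])/K[0,0]*dep,(v-K[1,2])/K[1,1]*dep,dep],-1)
    return (p-t)@R
def proj(n,p):
    K,R,t=cam(n);q=K@(R@np.array(p,float)+t);return q[:2]/q[2]
E
python3 - <<'E'
from h import *
for n in('side','top'):
    im,d=bot.snapshot(n);cv2.imwrite(f'pics/{n}0.png',im);np.save(f'{n}0.npy',d)
    K,R,t=cam(n);print(n,-R.T@t,R[2],K[0,0])
print(bot.state())
E
```

```text
side [ 0.51609702 -0.87839078  0.60876925] [-0.02687549  0.84836336 -0.5287318 ] 483.35780961114364
top [ 0.4360861  -0.04759235  0.97732006] [ 0.03976505 -0.00872725 -0.99917094] 459.41036440078994
{'time': 0.1, 'joint_positions': array([-7.58048887e+01,  1.96321348e+01,  8.73710245e+01,  4.21753104e-04,
        7.30760016e+01, -8.36491145e+00]), 'joint_velocities': array([ 0.04092523, -0.06498346, -0.07696302, -0.05535003, -0.02508087,
       -0.00906159]), 'joint_torque': array([ 2.30976853e-03, -4.34446800e+01, -2.46490717e+01, -8.75856290e-05,
        4.69682695e-03,  3.40466295e-07]), 'eef_pos': array([ 0.20135771, -0.48448387,  0.24470272]), 'tcp_rot': array([171.34317426,  89.92083803, 103.90307399]), 'ft_force': array([ 0.46223975,  0.71002215, -0.12919501]), 'moment': array([-0.03913263, -0.03090283, -0.02402904]), 'grip_width': 0.08537832943681373}
```

View pics/side0.png

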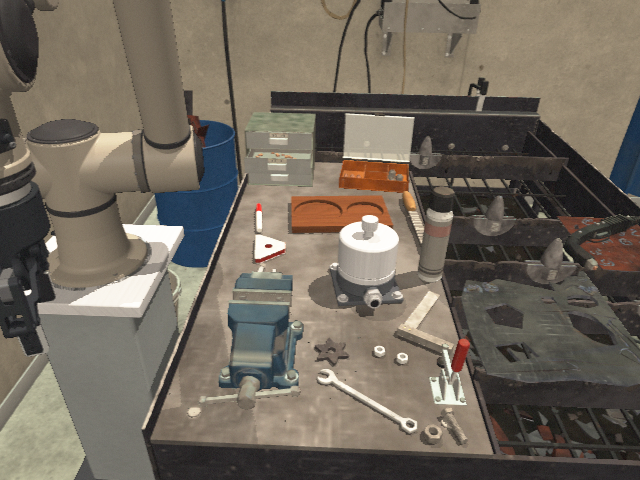

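View pics/top0.png

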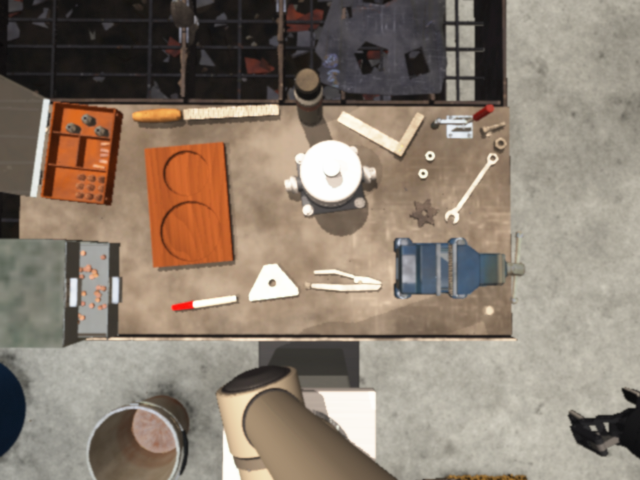

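The side view shows the white bonnet at about (367,250) with its knob at (369,226), and the board at (340,213). In the top view the bonnet is at (331,175), the larger recess at about (188,232), and a tall bottle stands just beyond the valve at (308,92).

```bash
python3 - <<'E'
from h import *
im=cv2.imread('pics/top0.png')
a=cv2.resize(im[120:285,130:250],None,fx=5,fy=5,interpolation=cv2.INTER_CUBIC)[:, :]
a=cv2.resize(im[130:280,135:245],None,fx=4,fy=4,interpolation=cv2.INTER_CUBIC)
b=cv2.resize(im[60:230,270:395],None,fx=3.5,fy=3.5,interpolation=cv2.INTER_CUBIC)
h=600
c=np.zeros((600,450+440,3),np.uint8);c[:a.shape[0],:440]=a;c[:min(600,b.shape[0]),445:445+b.shape[1]]=b[:600]
cv2.imwrite('pics/crop0.png',c[:,:800]) ;cv2.imwrite('pics/crop1.png',b)
s=cv2.imread('pics/side0.png');cv2.imwrite('pics/crop2.png',cv2.resize(s[150:320,270:460],None,fx=3.5,fy=3.5,interpolation=cv2.INTER_CUBIC))
d=np.load('top0.npy');P=cloud('top',d)
# knob / bonnet top
z=P[...,2];reg=np.zeros(z.shape,bool);reg[130:220,280:385]=1
for lo,hi in((.10,.135),(.14,.165)):
    m=reg&(z>lo)&(z<hi);q=P[m];print(lo,m.sum(),np.median(q,0),q.min(0),q.max(0))
    uv=np.argwhere(m)[:,::-1].astype(np.float32);print(cv2.minEnclosingCircle(uv), uv.mean(0))
ds=np.load('side0.npy');Ps=cloud('side',ds)
m=(Ps[...,0]>.45)&(Ps[...,0]<.7)&(abs(Ps[...,1]+.06)<.1)&(Ps[...,2]>.138)&(Ps[...,2]<.17)
q=Ps[m];print('side',m.sum(),np.argwhere(m).min(0),np.argwhere(m).max(0),q.mean(0))
# board
hsv=cv2.cvtColor(im,cv2.COLOR_BGR2HSV);m=cv2.inRange(hsv,(0,120,60),(15,255,255));m[:, :140]=0;m[:, 240:]=0;m[:130]=0;m[285:]=0
cs,_=cv2.findContours(m,cv2.RETR_EXTERNAL,cv2.CHAIN_APPROX_NONE);c=max(cs,key=cv2.contourArea)
r=cv2.minAreaRect(c);print(r)
bx=cv2.boxPoints(r);print(np.round([onplane('top',p,.018) for p in bx],4))
print('board z',np.median(z[150:260,225]),z[232,188],z[172,186])
print('bottle');m=(z>.05);m[:60]=0;m[130:]=0;m[:,:280]=0;m[:,340:]=0;print(P[m].min(0),P[m].max(0),np.percentile(P[m],[2,50,98],axis=0))
E
```

```text
0.1 2773 [ 0.58842254 -0.06009154  0.12297214] [ 0.53407447 -0.11867932  0.1000138 ] [ 0.65004855 -0.00364479  0.12881883]
((330.03997802734375, 171.8575897216797), 31.282865524291992) [330.0346  172.06311]
0.14 268 [ 0.59097771 -0.05970565  0.15900441] [ 0.57718305 -0.07601714  0.1418915 ] [ 0.60746337 -0.04524309  0.16443719]
((330.5, 168.0), 9.34087085723877) [330.41418 167.99626]
side 252 [215 361] [231 378] [ 0.5942205  -0.06934965  0.15266104]
((188.3316650390625, 204.2569122314453), (120.49645233154297, 81.32769775390625), 85.36454010009766)
[[0.6588 0.3311 0.018 ]
 [0.6738 0.1615 0.018 ]
 [0.4217 0.138  0.018 ]
 [0.4074 0.3059 0.018 ]]
board z 0.017953992126053843 0.009625976629748735 0.009078050141851063
bottle
[ 0.4360861  -0.04759235  0.05051983] [0.75517588 0.00810821 0.97732006] [[ 0.70766508 -0.0427784   0.05659142]
 [ 0.71811146 -0.01914682  0.18313818]
 [ 0.75034556  0.00438042  0.20612034]]
```

View pics/crop0.png

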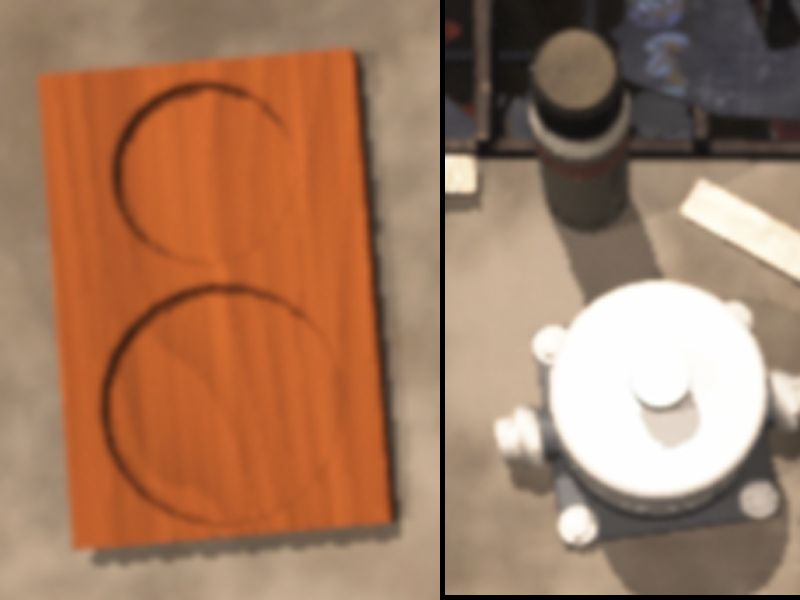

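View pics/crop2.png

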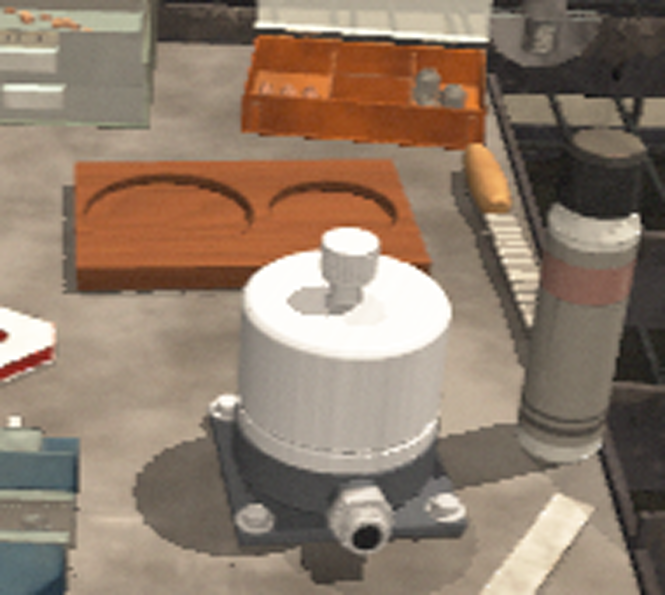

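```bash
cat > m1.py <<'E'
from h import *
D=[bot.snapshot('top')[1] for _ in range(3)]
D=np.array(D);D[D==0]=np.nan;d=np.nanmedian(D,0);P=cloud('top',np.nan_to_num(d));z=P[...,2]
m=((z>.004)&(z<.0138)).astype(np.uint8);m[:, :158]=0;m[:,222:]=0;m[:152]=0;m[262:]=0
m=cv2.morphologyEx(m,cv2.MORPH_OPEN,np.ones((5,5)))
cs,_=cv2.findContours(m,cv2.RETR_EXTERNAL,cv2.CHAIN_APPROX_NONE)
for c in cs:
    if cv2.contourArea(c)<500: continue
    M=cv2.moments(c);u=(M['m10']/M['m00'],M['m01']/M['m00']);e=cv2.fitEllipse(c);ce=cv2.minEnclosingCircle(c)
    print('recess',u,e,ce,onplane('top',u,.014),onplane('top',e[0],.014))
m=((z>.112)&(z<.130)).astype(np.uint8);m[:130]=0;m[220:]=0;m[:,:280]=0;m[:,385:]=0
cs,_=cv2.findContours(m,cv2.RETR_EXTERNAL,cv2.CHAIN_APPROX_NONE);c=max(cs,key=cv2.contourArea);e=cv2.fitEllipse(c);print('top',e,onplane('top',e[0],.123))
print(np.median(z[180:195,320:345]))
# side: knob & bonnet
ds=bot.snapshot('side')[1];Ps=cloud('side',ds)
for lo,hi in((.06,.118),(.14,.158)):
    m=(abs(Ps[...,0]-.59)<.09)&(abs(Ps[...,1]+.06)<.08)&(Ps[...,2]>lo)&(Ps[...,2]<hi)
    q=Ps[m][:,:2].astype(float);A=np.c_[2*q,np.ones(len(q))];s=np.linalg.lstsq(A,(q**2).sum(1),rcond=None)[0];print('side circ',s[:2],np.sqrt(s[2]+s[0]**2+s[1]**2),len(q))
E
python3 m1.py
```

```text
recess (190.00298355868722, 231.0502126579064) ((190.0442657470703, 231.02174377441406), (56.393821716308594, 58.97480773925781), 23.414779663085938) ((189.63685607910156, 230.7185821533203), 29.85081672668457) [0.48392129 0.23091462 0.014     ] [0.48398138 0.23082936 0.014     ]
recess (184.9268465909091, 173.69720643939394) ((184.9160614013672, 173.74111938476562), (41.51259231567383, 43.58293151855469), 132.8785400390625) ((185.3489227294922, 173.26663208007812), 22.28252410888672) [0.6046948  0.24350253 0.014     ] [0.6046017  0.24352363 0.014     ]
top ((330.1047058105469, 171.46951293945312), (61.05283737182617, 61.23886489868164), 0.8594822883605957) [ 0.59137558 -0.06035759  0.123     ]
0.12328646659366699
side circ [ 0.59485548 -0.06219218] 0.05786273324088973 1465
side circ [ 0.59471427 -0.06301013] 0.014648196537213826 141
```

```bash
cat >> h.py <<'E'
from scipy.spatial.transform import Rotation as Ro
def R_now():
    return Ro.from_euler('xyz',bot.state()['tcp_rot'],degrees=True)
def turn_to(zdir_deg):
    # rotation vec to get tool x down and tool z at angle (mod 180)
    Rn=R_now();best=None
    for k in(0,180):
        a=np.radians(zdir_deg+k);x=np.array([0,0,-1.]);z=np.array([np.cos(a),np.sin(a),0]);y=np.cross(z,x)
        rv=(Ro.from_matrix(np.c_[x,y,z])*Rn.inv()).as_rotvec()
        if best is None or np.linalg.norm(rv)<np.linalg.norm(best):best=rv
    return best
def stat():
    s=bot.state();M=R_now().as_matrix();print('t',round(s['time'],2),'tcp',np.round(s['eef_pos']*1000,1),'x',np.round(M[:,0],4),'zang',np.round(np.degrees(np.arctan2(M[1,2],M[0,2])),2),'F',np.round(s['ft_force'],2),'M',np.round(s['moment'],3),'w',round(s['grip_width']*1000,2),'j',np.round(s['joint_positions'],1))
E
python3 -c "
from h import *
stat();print(turn_to(7),turn_to(97))
for z,uv in ((.0225,[(520,435),(785,400)]),):
  for u,v in uv: print(onplane('top',(270+(u-445)/3.5,60+v/3.5),z))
for u,v in [(548,345),(578,525),(760,500),(737,318)]: print(onplane('top',(270+(u-445)/3.5,60+v/3.5),.014))
"
```

```text
t 0.3 tcp [ 201.4 -484.7  245.1] x [-1.e-04  5.e-04 -1.e+00] zang -67.44 F [0.1  0.63 0.28] M [ 0.028 -0.026  0.031] w 85.1 j [-75.8  19.6  87.3   0.   73.1  -8.4]
[-3.46527576e-04 -3.85608542e-04  1.29918514e+00] [-4.83534952e-04 -2.58107922e-05 -2.71611152e-01]
[0.5822415  0.01879858 0.0225    ]
[ 0.60416217 -0.13940733  0.0225    ]
[0.63822312 0.00290446 0.014     ]
[ 0.52938401 -0.01582532  0.014     ]
[ 0.54502685 -0.12521321  0.014     ]
[ 0.65535686 -0.11115529  0.014     ]
```

Request:
carry_out --targets '[[[20,20,0,0,0,0.1,85],[35,38,0,0,0,0.12,85],[38,42,0,0,0,0.12,85],[38,42,0,0,0,0.12,85],[38,42,0,0,0,0.12,85],[38,42,0,0,0,0.12,85],[38,42,0,0,0,0.12,85],[38,42,0,0,0,0.12,85],[38,42,0,0,0,0.12,85],[35,38,0,0,0,0.12,85],[22,24,0,0,0,0.12,85],[14,10,0,0,0,0,85]]]' --force 60

```text
time: 1.5
eef_pos: [0.5614, -0.0949, 0.245]
tcp_rot: [77.5, 90.0, 84.9]
ft_force: [0.1, -0.6, -0.6]
grip_width: 0.085
```

Request:
carry_out --targets '[[[0,0,0,0,0,0,85],[0,0,0,0,0,0,85],[0,0,0,0,0,0,85]]]'

```text
time: 1.8
eef_pos: [0.5594, -0.0985, 0.2453]
tcp_rot: [-172.6, 90.0, -165.7]
ft_force: [-0.6, -0.1, -0.1]
grip_width: 0.0848
```

```bash
python3 -c "
from h import *
stat();print(turn_to(8))
cv2.imwrite('pics/s1.png',bot.snapshot('side')[0])"
```

```text
t 1.8 tcp [559.4 -98.5 245.3] x [-4.e-04 -1.e-04 -1.e+00] zang 6.98 F [-0.62 -0.12 -0.05] M [-0.038  0.012 -0.022] w 84.84 j [-17.7  24.1  80.4  -0.   75.5 -24.7]
[ 0.00011105 -0.00041862  0.01779742]
```

View pics/s1.png

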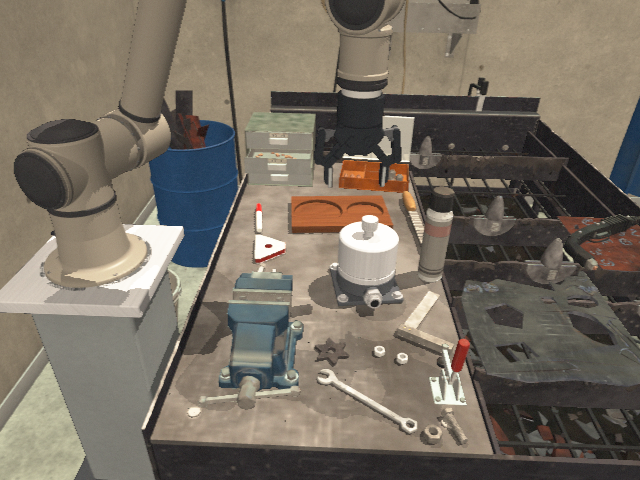

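The gripper is above and to the left of the bonnet, at (365,160). I'll move over the knob.

Request:
carry_out --targets '[[[12,13,0,0,0,0.018,85],[12,13,-10,0,0,0,85],[9.6,11.5,-20,0,0,0,85],[0,0,-20,0,0,0,85],[0,0,-5,0,0,0,85],[0,0,0,0,0,0,85],[0,0,0,0,0,0,85]]]'

```text
time: 2.55
eef_pos: [0.5941, -0.0602, 0.191]
tcp_rot: [-18.2, 89.9, -10.1]
ft_force: [0.3, 0.7, -0.8]
grip_width: 0.085
```

```bash
python3 -c "
from h import *
stat()
cv2.imwrite('pics/s2.png',bot.snapshot('side')[0][100:340,240:500].repeat(2,0).repeat(2,1))
cv2.imwrite('pics/t2.png',bot.snapshot('top')[0])"
```

```text
t 2.55 tcp [594.1 -60.2 191. ] x [ 1.2e-03 -2.0e-04 -1.0e+00] zang 8.07 F [ 0.33  0.71 -0.75] M [0.05  0.059 0.036] w 84.99 j [-13.1  29.7  80.1   0.   70.1 -21.2]
```

View pics/s2.png

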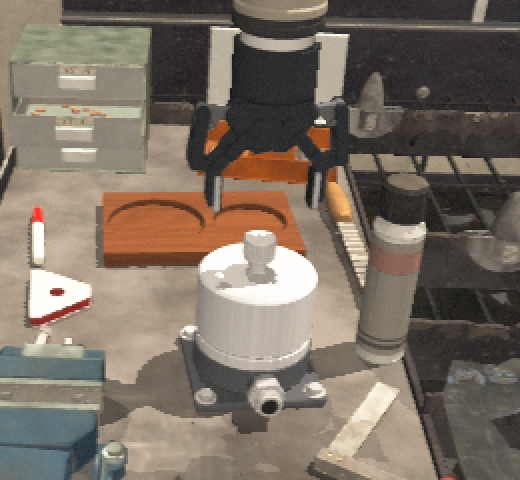

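The knob, at crop position (261,245), is midway between the fingers at 215 and 312.

Request:
carry_out --targets '[[[-1,-0.8,-16,0,0,0,85],[0,0,-16,0,0,0,85],[0,0,-10,0,0,0,85],[0,0,-4.5,0,0,0,85],[0,0,0,0,0,0,85],[0,0,0,0,0,0,85]]]'

```text
time: 3.25
eef_pos: [0.5931, -0.0612, 0.1446]
tcp_rot: [-19.6, 89.9, -11.5]
ft_force: [0.2, -0.2, -0.5]
grip_width: 0.0847
```

Request:
carry_out --targets '[[[0,0,0,0,0,0,60],[0,0,0,0,0,0,50],[0,0,0,0,0,0,42],[0,0,0,0,0,0,36],[0,0,0,0,0,0,33],[0,0,0,0,0,0,28],[0,0,0,0,0,0,25],[0,0,0,0,0,0,25],[0,0,0,0,0,0,25],[0,0,0,0,0,0,25]]]'

```text
time: 4.25
eef_pos: [0.5929, -0.061, 0.1441]
tcp_rot: [-15.2, 90.0, -7.1]
ft_force: [1.5, 0.9, 2.8]
grip_width: 0.0294
```

```bash
python3 -c "
from h import *
stat()
cv2.imwrite('pics/s3.png',bot.snapshot('side')[0][150:320,290:460].repeat(3,0).repeat(3,1))"
```

```text
t 4.25 tcp [592.9 -61.  144.1] x [ 9.e-04 -1.e-04 -1.e+00] zang 8.08 F [1.5  0.92 2.84] M [ 0.072 -0.181 -0.036] w 29.35 j [-13.2  32.2  83.7   0.   64.  -21.3]
```

View pics/s3.png

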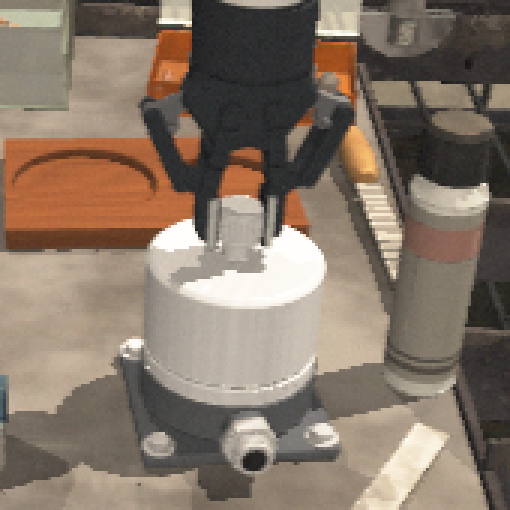

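The pads hold the knob at 29.4 mm opening. I'll lift it straight up.

Request:
carry_out --targets '[[[0,0,3,0,0,0,25],[0,0,6,0,0,0,25],[0,0,10,0,0,0,25],[0,0,12,0,0,0,25],[0,0,12,0,0,0,25],[0,0,12,0,0,0,25],[0,0,12,0,0,0,25],[0,0,10,0,0,0,25],[0,0,10,0,0,0,25],[0,0,4,0,0,0,25],[0,0,0,0,0,0,25],[0,0,0,0,0,0,25]]]'

```text
time: 5.5
eef_pos: [0.5924, -0.061, 0.2343]
tcp_rot: [156.5, 90.0, 164.6]
ft_force: [0.7, 0.2, -4.0]
grip_width: 0.0291
```

```bash
cat > bon.py <<'E'
from h import *
stat()
im,ds=bot.snapshot('side')
cv2.imwrite('pics/s%d.png'%(bot.state()['time']*100),im[120:330,230:470].repeat(2,0).repeat(2,1))
# side view bonnet cylinder from depth, near tcp
t=bot.state()['eef_pos'];Ps=cloud('side',ds)
rimz=t[2]+.0035-.106
m=(abs(Ps[...,0]-t[0])<.075)&(abs(Ps[...,1]-t[1])<.075)&(Ps[...,2]>rimz+.012)&(Ps[...,2]<rimz+.074)
m=cv2.erode(m.astype(np.uint8),np.ones((3,3)))>0
def fit(q):
    q=q[:,:2].astype(float);A=np.c_[2*q,np.ones(len(q))];s=np.linalg.lstsq(A,(q**2).sum(1),rcond=None)[0];return np.round(1000*np.r_[s[:2],np.sqrt(s[2]+s[0]**2+s[1]**2)],1)
print('circ',fit(Ps[m]),m.sum())
lo=m&(Ps[...,2]<rimz+.035);hi=m&(Ps[...,2]>rimz+.05);print('lo',fit(Ps[lo]),'hi',fit(Ps[hi]))
E
python3 bon.py;ls pics
```

```text
t 5.5 tcp [592.4 -61.  234.3] x [-8.e-04  2.e-04 -1.e+00] zang 8.08 F [ 0.74  0.17 -3.99] M [-0.021  0.058 -0.084] w 29.11 j [-13.2  27.5  76.6   0.   75.9 -21.3]
circ [593.9 -62.3  57.8] 1557
lo [594.1 -62.2  57.7] hi [593.9 -62.3  57.9]
crop0.png
crop1.png
crop2.png
s1.png
s2.png
s3.png
s555.png
side0.png
t2.png
top0.png
```

```bash
python3 - <<'E'
from h import *
ds=np.load('side0.npy');P=cloud('side',ds);z=P[...,2]
bm=(abs(P[...,0]-.54)<.12)&(abs(P[...,1]-.23)<.075)
print('top z',np.median(z[bm&(z>.0145)]),'floor',np.median(z[bm&(z<.0135)]))
m=(bm&(z<.0155)).astype(np.uint8)
m=cv2.morphologyEx(m,cv2.MORPH_OPEN,np.ones((3,3)))
cs,_=cv2.findContours(m,cv2.RETR_EXTERNAL,cv2.CHAIN_APPROX_NONE)
for c in cs:
    if cv2.contourArea(c)<200:continue
    q=np.array([onplane('side',p[0],.018)[:2] for p in c]);A=np.c_[2*q,np.ones(len(q))];s=np.linalg.lstsq(A,(q**2).sum(1),rcond=None)[0]
    print(cv2.boundingRect(c),s[:2],np.sqrt(s[2]+s[0]**2+s[1]**2))
E
```

```text
top z 0.01827487196611268 floor 0.0104515289737914
(347, 202, 36, 16) [0.60700258 0.23999956] 0.04125917866658744
(295, 201, 47, 21) [0.48678818 0.2260382 ] 0.0578713897544594
```

View pics/s555.png

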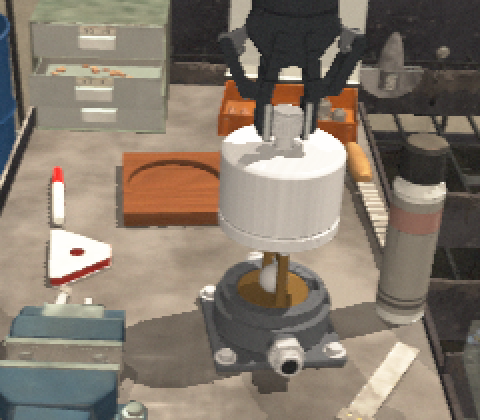

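Bonnet raised level and clear, with the seat bridge and ball visible below it at crop (280,275). I'll carry it to the board.

Request:
carry_out --targets '[[[0,0,8,0,0,0,25],[-4,12,4,0,0,0,25],[-8,22,0,0,0,0,25],[-11,30,0,0,0,0,25],[-12,33,0,0,0,0,25],[-13,35,0,0,0,0,25],[-13,35,0,0,0,0,25],[-13,35,0,0,0,0,25],[-12,33,0,0,0,0,25],[-10,26,0,0,0,0,25],[-7,19,0,0,0,0,25],[-4.2,10.8,0,0,0,0,25]]]'

```text
time: 6.75
eef_pos: [0.4842, 0.2319, 0.2474]
tcp_rot: [47.8, 90.0, 56.0]
ft_force: [1.0, -0.7, -2.6]
grip_width: 0.0294
```

Request:
carry_out --targets '[[[0,0,-20,0,0,0,25],[0,0,-30,0,0,0,25],[0,0,-30,0,0,0,25],[0,0,-15,0,0,0,25],[0,0,-5,0,0,0,25],[0,0,0,0,0,0,25],[0,0,0,0,0,0,25],[0,0,0,0,0,0,25]]]'

```text
time: 7.55
eef_pos: [0.4861, 0.23, 0.1481]
tcp_rot: [8.3, 89.9, 16.4]
ft_force: [0.5, -0.5, -3.0]
grip_width: 0.0292
```

```bash
python3 bon.py; ls -t pics|head -1; python3 -c "
from h import *
cv2.imwrite('pics/t7.png',bot.snapshot('top')[0])"
```

```text
t 7.55 tcp [486.1 230.  148.1] x [ 2.4e-03  7.0e-04 -1.0e+00] zang 8.08 F [ 0.54 -0.54 -2.95] M [ 0.008 -0.01  -0.016] w 29.23 j [17.2 26.4 93.3 -0.  60.1  9.1]
circ [488.2 227.4  56.7] 855
lo [488.2 226.7  56.2] hi [488.  227.7  56.9]
s760.png
```

View pics/s760.png

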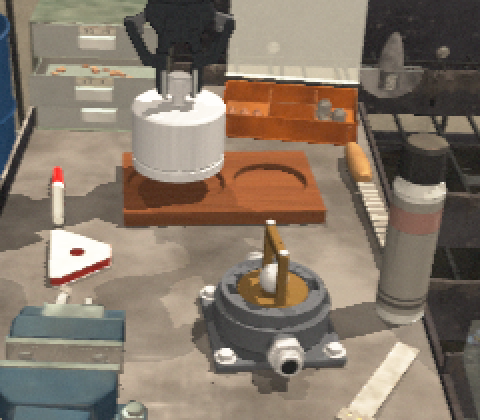

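View pics/t7.png

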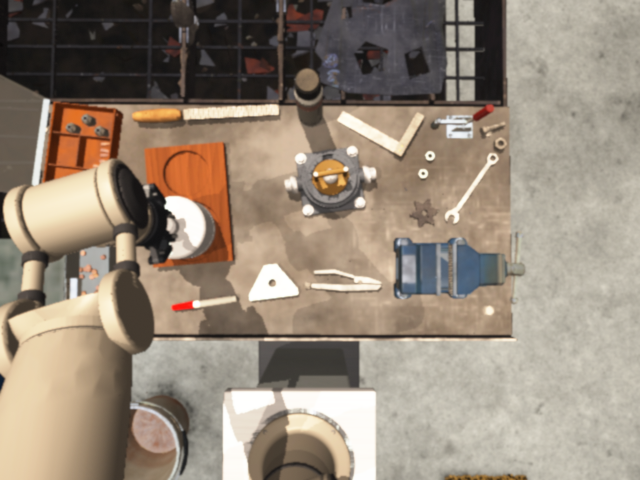

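The bonnet hangs over the recess at crop (180,140), with about 1 mm of offset between the views. I'll lower it in steps and watch the force.

Request:
carry_out --targets '[[[-1,0,-14,0,0,0,25],[0,0,-8,0,0,0,25],[0,0,-3,0,0,0,25],[0,0,-3,0,0,0,25],[0,0,-2,0,0,0,25],[0,0,0,0,0,0,25],[0,0,0,0,0,0,25]]]'

```text
time: 8.35
eef_pos: [0.4846, 0.2298, 0.1171]
tcp_rot: [7.8, 90.0, 15.8]
ft_force: [0.5, -0.3, -3.3]
grip_width: 0.0291
```

Request:
carry_out --targets '[[[0,0,-2,0,0,0,25],[0,0,0,0,0,0,25],[0,0,0,0,0,0,25]]]'

```text
time: 8.65
eef_pos: [0.4844, 0.2298, 0.1148]
tcp_rot: [-25.9, 90.0, -17.9]
ft_force: [-0.3, 0.0, -4.3]
grip_width: 0.0291
```

The rim is already below the board's top face with no contact force, so it is in the recess. I'll seat it.

Request:
carry_out --targets '[[[0,0,-1.5,0,0,0,25],[0,0,-1,0,0,0,25],[0,0,-0.5,0,0,0,25],[0,0,0,0,0,0,25],[0,0,0,0,0,0,25]]]'

```text
time: 9.15
eef_pos: [0.4846, 0.2298, 0.1121]
tcp_rot: [5.2, 90.0, 13.2]
ft_force: [-0.4, -0.6, 0.5]
grip_width: 0.0292
```

```bash
python3 bon.py; ls -t pics|head -1
```

```text
t 9.15 tcp [484.6 229.8 112.1] x [ 6.e-04  1.e-04 -1.e+00] zang 8.08 F [-0.42 -0.64  0.51] M [-0.074  0.117  0.081] w 29.22 j [17.2 28.9 95.7 -0.  55.3  9.1]
circ [486.3 227.3  56.9] 814
lo [486.4 227.4  56.7] hi [486.4 227.4  57.2]
s919.png
```

The height matches home at 112.1 mm and the weight is carried. I'll release and rise straight up.

Request:
carry_out --targets '[[[0,0,0,0,0,0,34],[0,0,0,0,0,0,42],[0,0,0,0,0,0,55],[0,0,0,0,0,0,70],[0,0,0,0,0,0,80],[0,0,0,0,0,0,80],[0,0,10,0,0,0,80],[0,0,20,0,0,0,80],[0,0,30,0,0,0,80],[0,0,30,0,0,0,80],[0,0,25,0,0,0,80],[0,0,10,0,0,0,80]]]'

```text
time: 10.4
eef_pos: [0.4854, 0.2301, 0.2402]
tcp_rot: [8.6, 89.7, 16.6]
ft_force: [-0.1, 0.1, -0.1]
grip_width: 0.0797
```

```bash
cat > bar.py <<'E'
from h import *
stat()
im,d=bot.snapshot('top');ims,ds=bot.snapshot('side');n=int(bot.state()['time']*100)
a=cv2.resize(im[130:230,280:380],(400,400),interpolation=cv2.INTER_CUBIC);b=cv2.resize(ims[180:310,310:440],(400,400),interpolation=cv2.INTER_CUBIC)
cv2.imwrite(f'pics/v{n}.png',np.hstack([a,b]));cv2.imwrite(f'pics/w{n}.png',ims);print(n)
P=cloud('top',d);z=P[...,2];m=(z>.095)&(z<.125)&(abs(P[...,0]-.593)<.06)&(abs(P[...,1]+.061)<.06)
q=P[m];uv=np.argwhere(m)[:,::-1].astype(np.float32);print('bar top z',np.median(q[:,2]),m.sum());r=cv2.minAreaRect(uv);print(r)
bx=cv2.boxPoints(r);w=np.array([onplane('top',p,.112) for p in bx]);print(np.round(w.mean(0),4))
pc=np.linalg.svd(q[:,:2]-q[:,:2].mean(0))[2][0] if 0 else None
c=np.cov(q[:,:2].T);v=np.linalg.eigh(c)[1][:,1];print('bar dir deg',np.degrees(np.arctan2(v[1],v[0])),'mean',q.mean(0),'ext',np.ptp((q[:,:2]-q[:,:2].mean(0))@v))
Ps=cloud('side',ds);m=(Ps[...,2]>.099)&(Ps[...,2]<.125)&(abs(Ps[...,0]-.593)<.06)&(abs(Ps[...,1]+.061)<.06);q=Ps[m];c=np.cov(q[:,:2].T);v=np.linalg.eigh(c)[1][:,1];e=(q[:,:2]-q[:,:2].mean(0))@v;print('side bar',m.sum(),np.degrees(np.arctan2(v[1],v[0])),q.mean(0),'mid',q.mean(0)[:2]+v*(e.max()+e.min())/2,np.ptp(e),q[:,2].max())
# bonnet
m=(abs(Ps[...,0]-.486)<.08)&(abs(Ps[...,1]-.228)<.08)&(Ps[...,2]>.03)&(Ps[...,2]<.13);print('bonnet side ztop', np.percentile(Ps[m][:,2],[50,99.5]))
m=(abs(P[...,0]-.486)<.03)&(abs(P[...,1]-.228)<.045);print('bonnet top z',np.percentile(z[m],[5,20,50,80]))
E
python3 bar.py
```

```text
t 10.4 tcp [485.4 230.1 240.2] x [ 0.0051  0.0015 -1.    ] zang 8.08 F [-0.08  0.09 -0.09] M [-0.018 -0.047  0.004] w 79.7 j [17.2 20.9 86.1 -0.  72.6  9.1]
1050
bar top z 0.11216744275219577 217
((330.00286865234375, 172.51673889160156), (6.3884992599487305, 35.03480529785156), 80.21759033203125)
[ 0.5914 -0.0604  0.112 ]
bar dir deg 100.16345289360054 mean [ 0.59170419 -0.06044404  0.11132201] ext 0.06647547564875178
side bar 156 100.88156865684434 [ 0.5945271  -0.0686148   0.10966674] mid [ 0.59360318 -0.0638086 ] 0.06775373083217318 0.11610239568100733
bonnet side ztop [0.08428787 0.12815296]
bonnet top z [0.09074992 0.12773092 0.57255705 0.58136145]
```

View pics/v1050.png

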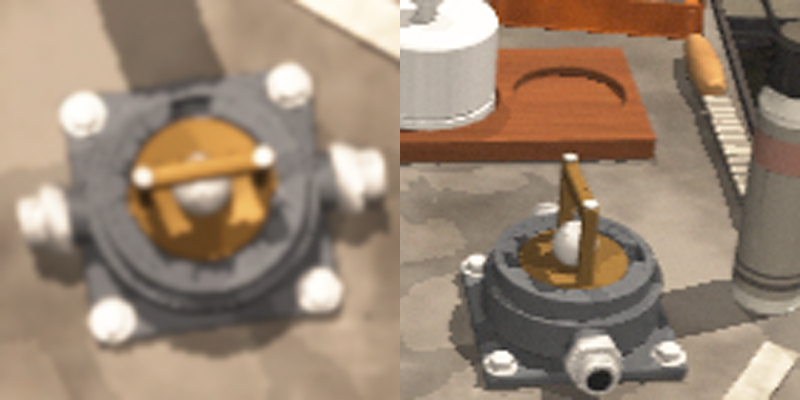

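View pics/w1050.png

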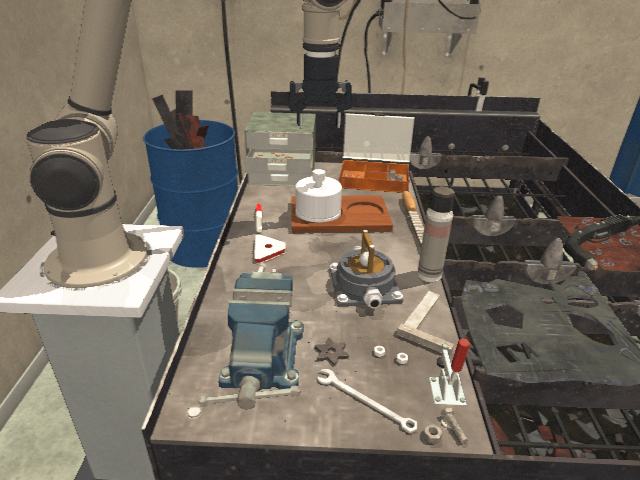

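The bonnet sits upright in the larger recess at (318,200). The seat bar and ball are intact at (367,250). Next I'll measure the bar and valve yaw.

```bash
python3 - <<'E'
from h import *
f=lambda u,v,z:onplane('top',(280+(u+.5)/4-.5,130+(v+.5)/4-.5),z)
def ang(a,b):
    d=(a-b)[:2];return np.degrees(np.arctan2(d[1],d[0])),np.linalg.norm(d),(a+b)[:2]/2
print('studs',ang(f(143,177,.113),f(263,157,.113)))
print('ports',ang(f(45,217,.0225),f(358,172,.0225)))
B=[f(83,114,.014),f(289,85,.014),f(320,290,.014),f(112,320,.014)]
print('bolts',ang(B[0],B[1]),ang(B[3],B[2]),ang(B[0],B[3]),ang(B[1],B[2]))
stat();print(turn_to(9.8))
E
```

```text
studs (np.float64(99.85130935563781), np.float64(0.05762797360262869), array([ 0.59337889, -0.06103267]))
ports (np.float64(98.55104818012165), np.float64(0.16535550627382792), array([ 0.59539061, -0.06179872]))
bolts (np.float64(98.42572986811095), np.float64(0.10996742077729352), array([ 0.64724172, -0.05347716])) (np.float64(98.52629449022838), np.float64(0.11061079281787504), array([ 0.53837068, -0.06972664])) (np.float64(8.32167681324146), np.float64(0.11017420369283333), array([ 0.58467801, -0.0070597 ])) (np.float64(8.65657797557519), np.float64(0.10998077251691842), array([ 0.60093438, -0.1161441 ]))
t 10.5 tcp [485.  229.9 238.4] x [ 3.2e-03  9.0e-04 -1.0e+00] zang 8.08 F [-0.78 -0.55  0.1 ] M [ 0.042 -0.019  0.001] w 80.03 j [17.2 21.  86.3 -0.  72.5  9.1]
[-0.00099623  0.00320257  0.0300448 ]
```

Request:
carry_out --targets '[[[5,-13,0,0,0,0.01,60],[9,-24,0,0,0,0.01,50],[11.5,-31,0,0,0,0.01,50],[12.5,-34,0,0,0,0,50],[12.5,-34,0,0,0,0,50],[12.5,-34,0,0,0,0,50],[12.5,-34,0,0,0,0,50],[12,-33,0,0,0,0,50],[10,-27,-10,0,0,0,50],[7,-18,-20,0,0,0,50],[3,-9,-25,0,0,0,50],[0,0,-20,0,0,0,50]]]'

```text
time: 11.7
eef_pos: [0.591, -0.0626, 0.1584]
tcp_rot: [161.0, 89.8, 170.7]
ft_force: [0.2, 0.6, 0.2]
grip_width: 0.0501
```

Request:
carry_out --targets '[[[0,0,-10,0,0,0,50],[0,0,0,0,0,0,50],[0,0,0,0,0,0,50],[0,0,0,0,0,0,50]]]'

```text
time: 12.1
eef_pos: [0.5925, -0.061, 0.1529]
tcp_rot: [-21.0, 89.9, -11.1]
ft_force: [-0.4, -0.0, -0.5]
grip_width: 0.05
```

```bash
cat > look.py <<'E'
from h import *
stat();ims,ds=bot.snapshot('side');n=int(bot.state()['time']*100)
cv2.imwrite(f'pics/L{n}.png',cv2.resize(ims[150:310,290:450],(600,600),interpolation=cv2.INTER_CUBIC));print(f'pics/L{n}.png')
E
python3 look.py; cp $(ls -t pics/L*|head -1) pics/a1.png
```

```text
t 12.1 tcp [592.5 -61.  152.9] x [ 2.e-03 -4.e-04 -1.e+00] zang 9.82 F [-0.37 -0.02 -0.53] M [0.04  0.016 0.002] w 49.97 j [-13.3  31.6  83.3   0.   65.  -23.1]
pics/L1215.png
```

View pics/a1.png

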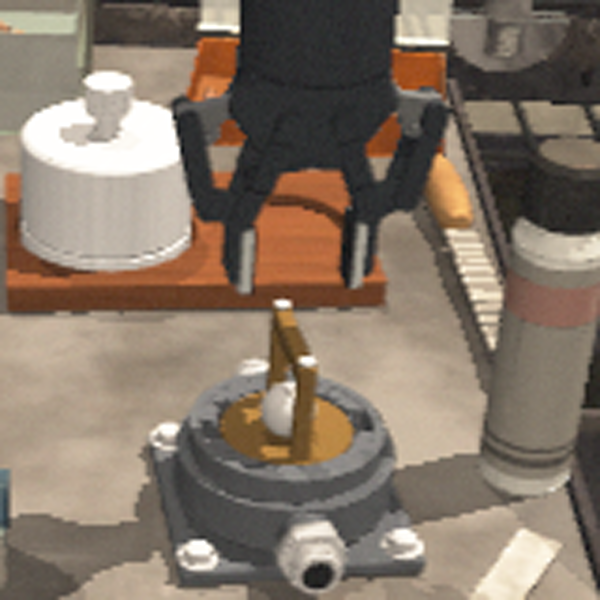

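The bar, with studs at (283,305) and (308,362), is midway between the fingers at 243 and 357, and the ball is centred. I'll descend and close gently.

Request:
carry_out --targets '[[[0,0,-12,0,0,0,50],[0,0,-14,0,0,0,50],[0,0,-14,0,0,0,50],[0,0,-8,0,0,0,50],[0,0,-3,0,0,0,50],[0,0,0,0,0,0,50],[0,0,0,0,0,0,40],[0,0,0,0,0,0,30],[0,0,0,0,0,0,24],[0,0,0,0,0,0,20],[0,0,0,0,0,0,17],[0,0,0,0,0,0,15]]]' --force 40

```text
time: 13.35
eef_pos: [0.592, -0.0612, 0.1009]
tcp_rot: [-19.7, 90.0, -9.9]
ft_force: [0.2, 0.1, -0.4]
grip_width: 0.0152
```

Request:
carry_out --targets '[[[0,0,0,0,0,0,13],[0,0,0,0,0,0,12],[0,0,0,0,0,0,11],[0,0,0,0,0,0,10],[0,0,0,0,0,0,9],[0,0,0,0,0,0,8],[0,0,0,0,0,0,6],[0,0,0,0,0,0,5],[0,0,0,0,0,0,5]]]'

```text
time: 14.25
eef_pos: [0.5923, -0.0613, 0.1011]
tcp_rot: [-17.4, 89.9, -7.6]
ft_force: [4.1, -0.2, 3.9]
grip_width: 0.0093
```

```bash
python3 look.py; cp $(ls -t pics/L*|head -1) pics/a2.png
```

```text
t 14.25 tcp [592.3 -61.3 101.1] x [ 1.1e-03 -1.0e-04 -1.0e+00] zang 9.8 F [ 4.08 -0.23  3.89] M [ 0.065 -0.633 -0.076] w 9.33 j [-13.3  35.   86.4   0.   58.6 -23.1]
pics/L1430.png
```

View pics/a2.png

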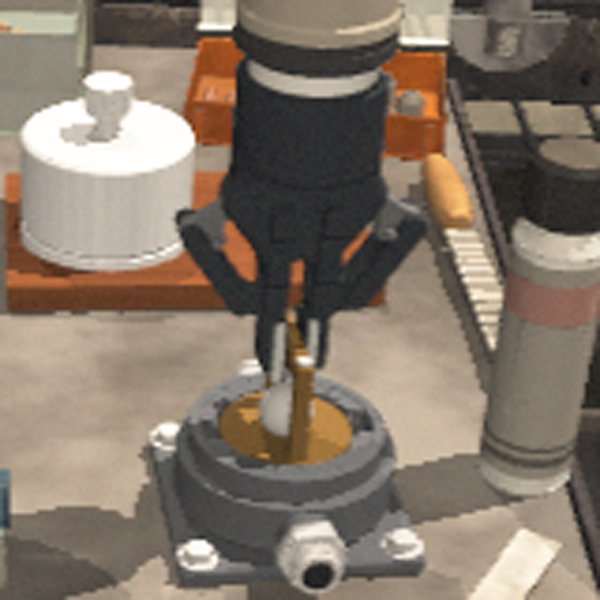

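The grip is 9.3 mm on the 10 mm bar, the ball is centred, and there is a light down-press of 3.9 N. I'll lift 1 mm to float inside the 2 mm height play.

Request:
carry_out --targets '[[[0,0,0.5,0,0,0,5],[0,0,0.5,0,0,0,5],[0,0,0,0,0,0,5],[0,0,0,0,0,0,5]]]' --force 60

```text
time: 14.7
eef_pos: [0.591, -0.0612, 0.1011]
tcp_rot: [162.7, 89.9, 172.5]
ft_force: [1.2, 0.2, -3.0]
grip_width: 0.009
```

```bash
python3 look.py
```

```text
t 14.7 tcp [591.  -61.2 101.1] x [-2.4e-03  3.0e-04 -1.0e+00] zang 9.8 F [ 1.18  0.23 -2.99] M [-0.077 -0.023 -0.007] w 9.0 j [-13.3  35.   86.4  -0.   58.8 -23.1]
pics/L1475.png
```

Request:
carry_out --targets '[[[0,0,0,0,0,0.02,5],[0,0,0,0,0,0.03,5],[0,0,0,0,0,0.04,5],[0,0,0,0,0,0.05,5],[0,0,0,0,0,0.05,5],[0,0,0,0,0,0.05,5],[0,0,0,0,0,0.05,5],[0,0,0,0,0,0.04,5],[0,0,0,0,0,0.03,5],[0,0,0,0,0,0.02,5],[0,0,0,0,0,0,5]]]'

```text
time: 15.85
eef_pos: [0.5915, -0.0611, 0.1014]
tcp_rot: [132.6, 89.9, 164.2]
ft_force: [-0.8, -0.2, -3.7]
grip_width: 0.009
```

```bash
python3 look.py; cp $(ls -t pics/L*|head -1) pics/a3.png
```

```text
t 15.85 tcp [591.5 -61.1 101.4] x [-1.1e-03  3.0e-04 -1.0e+00] zang 31.6 F [-0.81 -0.24 -3.7 ] M [ 0.019 -0.028 -0.021] w 9.02 j [-13.3  34.9  86.4   0.   58.8 -44.9]
pics/L1590.png
```

View pics/a3.png

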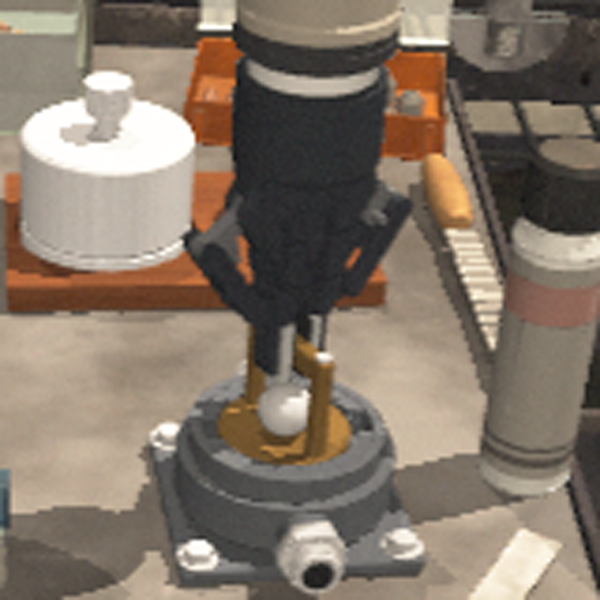

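Turning freely at low force with the ball centred. I'll continue to 98.5°.

Request:
carry_out --targets '[[[0,0,0,0,0,0.03,5],[0,0,0,0,0,0.05,5],[0,0,0,0,0,0.07,5],[0,0,0,0,0,0.08,5],[0,0,0,0,0,0.08,5],[0,0,0,0,0,0.08,5],[0,0,0,0,0,0.08,5],[0,0,0,0,0,0.08,5],[0,0,0,0,0,0.08,5],[0,0,0,0,0,0.07,5],[0,0,0,0,0,0.05,5],[0,0,0,0,0,0.03,5]]]'

```text
time: 17.1
eef_pos: [0.5918, -0.0612, 0.1017]
tcp_rot: [83.5, 90.0, 159.9]
ft_force: [-0.7, -0.1, -4.6]
grip_width: 0.0088
```

Request:
carry_out --targets '[[[0,0,0,0,0,0.03,5],[0,0,0,0,0,0.05,5],[0,0,0,0,0,0.07,5],[0,0,0,0,0,0.07,5],[0,0,0,0,0,0.06,5],[0,0,0,0,0,0.05,5],[0,0,0,0,0,0.03,5],[0,0,0,0,0,0.02,5],[0,0,0,0,0,0.01,5],[0,0,0,0,0,0,5],[0,0,0,0,0,0,5]]]'

```text
time: 18.2
eef_pos: [0.5919, -0.0612, 0.1018]
tcp_rot: [9.5, 90.0, 108.1]
ft_force: [0.6, 0.8, -3.7]
grip_width: 0.0092
```

```bash
python3 look.py; cp $(ls -t pics/L*|head -1) pics/a4.png
```

```text
t 18.2 tcp [591.9 -61.2 101.8] x [-0.e+00  1.e-04 -1.e+00] zang 98.58 F [ 0.61  0.78 -3.75] M [0.027 0.036 0.015] w 9.18 j [ -13.3   34.9   86.3    0.    58.8 -111.9]
pics/L1825.png
```

View pics/a4.png

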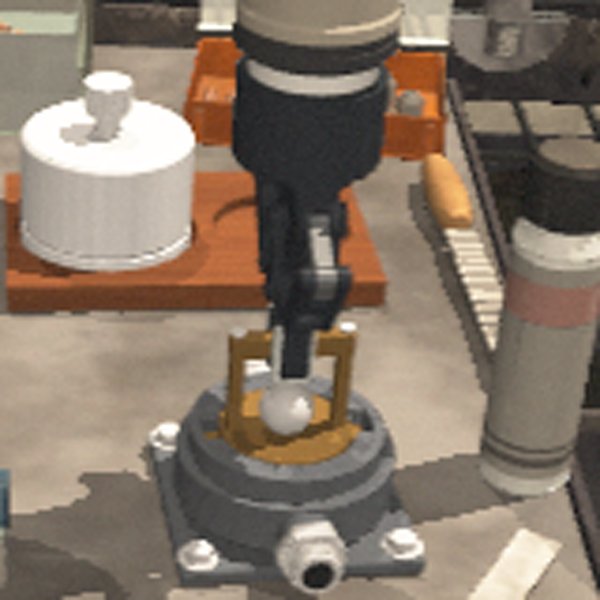

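The bar now lies along the valve's x axis, with the lugs in the slots at (212,435) and (368,420), the ball centred and little force. I'll lift slowly first and check.

Request:
carry_out --targets '[[[0,0,1,0,0,0,5],[0,0,1.5,0,0,0,5],[0,0,1.5,0,0,0,5],[0,0,1,0,0,0,5],[0,0,0,0,0,0,5]]]'

```text
time: 18.75
eef_pos: [0.5921, -0.0612, 0.1071]
tcp_rot: [-96.3, 90.0, 2.3]
ft_force: [-0.1, 0.6, -5.3]
grip_width: 0.009
```

Request:
carry_out --targets '[[[0,0,1,0,0,0,5],[0,0,2,0,0,0,5],[0,0,3,0,0,0,5],[0,0,3,0,0,0,5],[0,0,2,0,0,0,5],[0,0,1,0,0,0,5],[0,0,0,0,0,0,5]]]'

```text
time: 19.45
eef_pos: [0.592, -0.0612, 0.1191]
tcp_rot: [-99.4, 90.0, -0.8]
ft_force: [-0.1, -0.7, -4.3]
grip_width: 0.009
```

```bash
python3 look.py; cp $(ls -t pics/L*|head -1) pics/a5.png
```

```text
t 19.45 tcp [592.  -61.2 119.1] x [ 4.e-04 -0.e+00 -1.e+00] zang 98.61 F [-0.09 -0.68 -4.28] M [-0.002 -0.006 -0.021] w 9.02 j [ -13.3   33.7   85.4    0.    60.9 -111.9]
pics/L1950.png
```

View pics/a5.png

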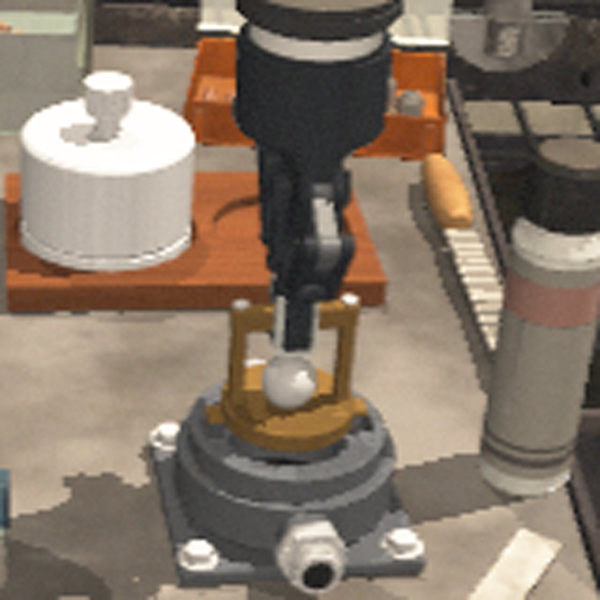

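The plate is free and level with the ball centred. I'll raise the rest to about 80 mm in total.

Request:
carry_out --targets '[[[0,0,2,0,0,0,5],[0,0,4,0,0,0,5],[0,0,6,0,0,0,5],[0,0,7,0,0,0,5],[0,0,8,0,0,0,5],[0,0,8,0,0,0,5],[0,0,8,0,0,0,5],[0,0,7,0,0,0,5],[0,0,5,0,0,0,5],[0,0,4,0,0,0,5],[0,0,2,0,0,0,5],[0,0,1,0,0,0,5]]]'

```text
time: 20.7
eef_pos: [0.5919, -0.0612, 0.1809]
tcp_rot: [25.9, 90.0, 124.5]
ft_force: [-0.6, 0.1, -5.1]
grip_width: 0.0087
```

Request:
carry_out --targets '[[[0,0,0,0,0,0,5],[0,0,0,0,0,0,5],[0,0,0,0,0,0,5],[0,0,0,0,0,0,5],[0,0,0,0,0,0,5],[0,0,0,0,0,0,5]]]'

```text
time: 21.3
eef_pos: [0.5919, -0.0612, 0.1808]
tcp_rot: [23.7, 90.0, 122.3]
ft_force: [-0.1, 0.2, -5.0]
grip_width: 0.0089
```

```bash
python3 - <<'E'
from h import *
stat();ims,ds=bot.snapshot('side')
cv2.imwrite('pics/fin.png',np.hstack([cv2.resize(ims[120:310,260:450],(520,520)),np.zeros((520,1,3),np.uint8)]));cv2.imwrite('pics/finw.png',ims)
stat()
P=cloud('side',ds)
m=(P[...,2]>.178)&(P[...,2]<.2)&(abs(P[...,0]-.593)<.045)&(abs(P[...,1]+.063)<.03)
q=P[m];import numpy as np
hsv=cv2.cvtColor(ims,cv2.COLOR_BGR2HSV)
b=cv2.inRange(hsv,(8,100,40),(28,255,255))>0
q=P[b&(abs(P[...,0]-.593)<.05)&(abs(P[...,1]+.063)<.05)&(P[...,2]>.1)]
for nm,s in(('x<',q[q[:,0]<.575]),('x>',q[q[:,0]>.61])): print(nm,np.percentile(s[:,2],[1,98]))
E
```

```text
t 21.3 tcp [591.9 -61.2 180.8] x [-1.e-04  1.e-04 -1.e+00] zang 98.6 F [-0.08  0.23 -5.05] M [ 0.008 -0.085 -0.004] w 8.86 j [ -13.3   30.    81.2    0.    68.8 -111.9]
t 21.35 tcp [591.9 -61.2 180.8] x [-0.e+00  1.e-04 -1.e+00] zang 98.61 F [-0.05  0.62 -5.19] M [-0.036  0.     0.016] w 8.67 j [ -13.3   30.    81.2    0.    68.8 -111.9]
x< [0.1232693  0.19135895]
x> [0.1240027  0.26397099]
```

View pics/fin.png

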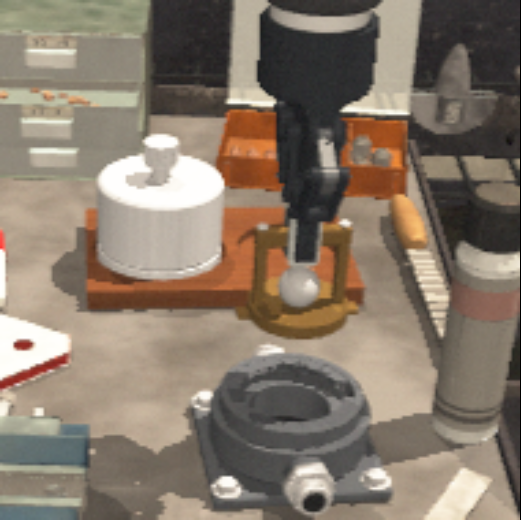

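View pics/finw.png

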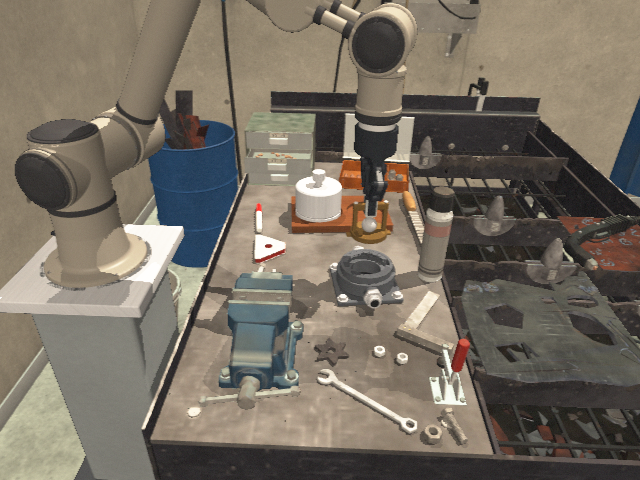

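The plate hangs level over the open valve with the ball in the middle at (299,287) in the crop. The bonnet is home in the larger recess and the tools have not been touched.

```bash
python3 -c "
from rig import bot
print(bot.hand_in())"
```

```text
the job is handed in; nothing more can be done
None
```

The job is handed in at about 21.4 s of the 58 s allowed. No verdict was reported.

**Bonnet:** I lifted it 90 mm straight up and carried it to the board. I lowered it into the larger recess without catching the edge and let go. The TCP height at release was the one for fully home. Afterwards the top of the knob measured 128 mm, against 127 mm expected.

**Seat plate:** I gripped it by the bar and turned it 88.8° counter-clockwise, to within about 0.1° of the valve's measured x axis. I then raised it straight up to about 80 mm; its lower edge measured about 123 mm above the table.

**Last checks:** The arm was still. The tool was level to within 0.01°, and the plate's lower edge was within 1 mm from side to side. The ball was in the middle of the dish, and the magnet and spanner looked untouched.

**Disagreements:** The two cameras differed by 2–4 mm on positions, so I used their mean. The gripper read 29 mm on the 31 mm knob and 9 mm on the 10 mm bar, but both grips held. At the end the wrist showed about 5 N, a little over the 4 N weight of the plate and ball, but readings varied by about 1 N.

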